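Pack four small canvases into their travel sleeves

TASK

The four primed canvases in the drying rack are ready to travel: move each one to the crate and put it in the half sleeve that was made for its width (the sleeve's inside is 16 mm longer than the canvas is wide). Keep the canvases upright, lower each right down onto the sleeve's floor without dropping it, and leave all four standing straight in their own sleeves.

Things in the scene. Friction and masses are not known exactly. Their poses are not given: they have to be found in the camera images.
- canvas_narrow: primed canvas on a wooden stretcher, the smallest in area: 60 wide, 105 tall, 16 thick (mm), 0.1-0.3 kg. Stands upright in one of the rack's four places (varies). Origin: middle of its lower edge; x along its width, y through its thickness (bare bars at +y), z up. Flat faces; a grip across the 16 mm at the middle of the top edge is clear of rack and sleeve to 35 mm below that edge
- canvas_upright: primed canvas on a wooden stretcher, the middle upright one: 78 wide, 130 tall, 16 thick (mm), 0.1-0.3 kg. Stands upright in one of the rack's four places (varies). Origin: middle of its lower edge; x along its width, y through its thickness (bare bars at +y), z up. Flat faces; a grip across the 16 mm at the middle of the top edge is clear of rack and sleeve to 35 mm below that edge
- canvas_large: primed canvas on a wooden stretcher, the tallest: 96 wide, 150 tall, 16 thick (mm), 0.1-0.3 kg. Stands upright in one of the rack's four places (varies). Origin: middle of its lower edge; x along its width, y through its thickness (bare bars at +y), z up. Flat faces; a grip across the 16 mm at the middle of the top edge is clear of rack and sleeve to 35 mm below that edge
- canvas_landscape: primed canvas on a wooden stretcher, the widest and lowest: 114 wide, 100 tall, 16 thick (mm), 0.1-0.3 kg. Stands upright in one of the rack's four places (varies). Origin: middle of its lower edge; x along its width, y through its thickness (bare bars at +y), z up. Flat faces; a grip across the 16 mm at the middle of the top edge is clear of rack and sleeve to 35 mm below that edge
- sleeve_narrow: open-topped plywood half sleeve, felt lined, made for the canvas 60 mm wide: inside 76 long, 32 wide, 45 deep; walls and floor 5, outside 86 x 42 x 50 high (mm). Fixed in the crate. The four differ only in length; order varies; about 78 mm apart (70 at least). Origin: middle of its underside (inner floor 5 mm above); x along its length, y across, z up
- sleeve_upright: open-topped plywood half sleeve, felt lined, made for the canvas 78 mm wide: inside 94 long, 32 wide, 45 deep; walls and floor 5, outside 104 x 42 x 50 high (mm). Fixed in the crate. The four differ only in length; order varies; about 78 mm apart (70 at least). Origin: middle of its underside (inner floor 5 mm above); x along its length, y across, z up
- sleeve_large: open-topped plywood half sleeve, felt lined, made for the canvas 96 mm wide: inside 112 long, 32 wide, 45 deep; walls and floor 5, outside 122 x 42 x 50 high (mm). Fixed in the crate. The four differ only in length; order varies; about 78 mm apart (70 at least). Origin: middle of its underside (inner floor 5 mm above); x along its length, y across, z up
- sleeve_landscape: open-topped plywood half sleeve, felt lined, made for the canvas 114 mm wide: inside 130 long, 32 wide, 45 deep; walls and floor 5, outside 140 x 42 x 50 high (mm). Fixed in the crate. The four differ only in length; order varies; about 78 mm apart (70 at least). Origin: middle of its underside (inner floor 5 mm above); x along its length, y across, z up
- drying_rack: wooden drying rack, fixed: two rails 290 mm long, top 22 mm above the table, with pairs of upright dowels (tops 67 mm above the table) that leave four places 22 mm wide in a row, 78 mm apart. Origin: middle of the rack at table height; y along the row, x along the canvases' widths, z up
- crate: low plywood carrying crate, fixed, 142 x 320 mm, bottom board 10 mm thick, end boards 60 mm high with hand slots; the sleeves stand on its board in a row along its y. Origin: middle of its underside; z up. Rack and crate stand side by side, either one on the robot's left
Not all that is in view belongs to the job. What is shaped like the canvas_upright but pink is not meant.

How it is judged:
By the outcome, as a careful person would: the job done as asked, in the order asked, and still so for the second after the job is handed in, with the robot touching nothing.
It also fails if it takes over 112 s, if anything falls off the work surface, if the arm or the gripper's body presses on something with over 40 N, if the wrist force passes 120 N, or if a joint passes its speed limit or range.

ROBOT

A 6-joint arm with a two-finger parallel gripper is mounted at the origin on a cart in front of the work surface, level with it; the furniture and walls round the work are solid. World frame = base frame: x ahead of the robot, y to its left, z up, the work surface at z = 0. Lengths are in m, angles in degrees, forces in N, time in s.
With the tool pointing down it reaches from about 0.325 to 1 m from the base axis. Payload 5.1 kg.
Tool frame: the origin (TCP) lies at the very end of the fingers, on their centre line; the grasp point (between the pads) lies 19 mm behind it (manip.hold_point_z is the distance from the TCP to the grasp point, in m); z points along the fingers, y is the line along which they close (so a half turn about z gives the same grasp; the last joint's range is limited). The gripper opens to 85 mm and grips with 20 to 120 N. Pads are 22 mm wide; open, the fingers measure 114 mm over their backs; the gripper's body (76 mm by 85 mm) begins 54 mm behind the grasp point. The pads swing forward as they close: fully open they stand 13 mm farther back than shut.
Start: joints at [-70.967, 7.093, 94.555, -0, 78.352, -4.733], TCP at [0.262, -0.595, 0.203] pointing down, gripper open.
Joint ranges: [-149.61, 149.61], [-58.7, 133.49], [1.44, 155.28], [-77.14, 257.14], [18.33, 153.61], [-166.67, 166.67]. Speed limits (degrees/s): [147.25, 147.25, 180, 180, 180, 180].

INTERFACE

Orientations are given as a 3x3 rotation matrix whose columns are the frame's x, y, z axes.
In Python, from rig import manip gives the robot as it stands.
- The arm moves only by the tool send_rows, never from a script. Its argument "rows" is one flat list of numbers, 6 for each row, row after row: the shift along the tool's x, y, z in cm, then the turn, a rotation vector about the tool's x, y, z in rad. In form: [tx, ty, tz, wx, wy, wz, tx, ty, tz, wx, wy, wz, ...]. A call has 1 to 10 rows; each row shifts and turns the commanded pose from where the row before left it, along the tool's axes as they then stand; what a row does not reach is not made up. A row lasts 1/12 s, in which the tool goes at most 41.7 mm and 7.16 degrees, less where a joint would pass 70% of its speed; a pose out of reach is approached as far as the arm can. A call with a gripper value outside its range is refused whole. "hand" is the opening, from -1 (shut) to 1 (fully open), set as the call begins (left out, the last holds). The fingers move at their own pace and stop on an object; "squeeze" is the grip in N (left out, the last holds). Time passes only in rows, so rows that do not move let the fingers close. It gives the time, the measured TCP pose, the force, the opening and the grip force at its end, in the units of the state.
- manip.read_state(): the state, without advancing time (a new reading comes with each control period).
- manip.get_image(name): name is "scene" or "top"; returns a dict with "image" (420x560x3 uint8, blue, green, red), "fx", "fy", "cx", "cy" (pixels), "origin" and "orientation" of the camera in the world. Camera axes: x right, y down, z forward; pixel columns grow to the right and rows downward; lengths in m; the calibration is good to about 2 mm. A picture is of the moment at which its call begins. There is no depth.
- manip.job_done(): hands the job in; it is judged then, once.
Trained networks look in a picture, given as the dict that the camera call returned (one of the last four; its "shot" number tells which), for a name from the list of things; names that differ only in an ending like _2 or _b are one class to them, and where a whole thing is asked for, a point or a joint stands for the part that bears it (a point fixed in the world has none). Each returns a list of dicts, best first, with "conf" (0 to 1); they miss things now and then, are a little off and sometimes report something else, mostly with a low value. They report only what shows in the picture. A call takes as long as a camera call. They do not tell look-alikes from the thing itself.
- manip.spot_in(picture, query): "centre" ([row, column] in pixels, amid what is visible of it).
- manip.mark_of(picture, query): "centre" ([row, column] in pixels: a listed point, or the origin of a listed thing).
The state is a dict: "time": time; "joint_pos": joint angles; "joint_velocities": joint speeds; "tau": joint torques, N m; "tcp_pos": TCP position; "ee_rot": TCP orientation; "wrist_force": force on the tool from outside, world axes, zero at the start; "moment": the same for the moment, N m; "gripper_width": finger opening in m; "gripper_force": force on a finger pad.
Only numpy, scipy, OpenCV 4.12 (cv2) and the standard library are available. Lean on these libraries where they do the work, as an engineer would, in place of code of your own. Each camera call takes 0.05 s, during which the arm holds its last target. There are 200 camera calls.

## Working session

There is one attempt and no reset: what is moved stays moved. The work goes in short steps, Python scripts to look and compute and a tool call to move; the robot and the scene stay as the last step left them, time stands still between calls to the robot, and variables do not carry over. Pictures are saved under pics/ and viewed, at most 14 in all, crops included, and the job is handed in when it is done.

Besides the shell and the picture viewer there is one more tool, called after ">>>" as name(argument=value, ...), one argument or row to a line, values as JSON. send_rows: Moves the arm, as the interface text tells. Its arguments: {"type":"object","properties":{"rows":{"type":"array","items":{"type":"number"}},"hand":{"type":"number"},"squeeze":{"type":"number"}},"required":["rows"]}

```bash
mkdir -p pics; ls
python3 - <<'E'
from rig import manip
import cv2, numpy as np
names=["canvas_narrow","canvas_upright","canvas_large","canvas_landscape","sleeve_narrow","sleeve_upright","sleeve_large","sleeve_landscape","drying_rack","crate"]
for c in ("scene","top"):
    p=manip.get_image(c); cv2.imwrite(f"pics/{c}0.png",p["image"])
    print(c,p["fx"],p["fy"],p["cx"],p["cy"],np.round(p["origin"],4).tolist(),np.round(p["orientation"],4).tolist())
    for n in names:
        print(n,[(np.round(d["centre"],1).tolist(),round(d["conf"],2)) for d in manip.mark_of(p,n)[:4]],[(np.round(d["centre"],1).tolist(),round(d["conf"],2)) for d in manip.spot_in(p,n)[:4]])
print(manip.read_state(), manip.hold_point_z)
E
```

```text
pics
scene 467.4754794062969 467.4754794062969 283.51345421564014 207.20514431968851 [0.0481, 1.1535, 0.6513] [[-0.9027, -0.1894, 0.3863], [-0.4302, 0.3803, -0.8187], [0.0082, -0.9053, -0.4248]]
canvas_narrow [([275.7, 272.7], 0.68)] [([256.5, 278.6], 0.84)]
canvas_upright [([264.9, 277.9], 0.85), ([283.3, 168.5], 0.73), ([247.2, 298.3], 0.19)] [([233.2, 284.6], 0.97), ([258.4, 166.6], 0.84)]
canvas_large [([291.5, 253.7], 0.6), ([206.8, 335.3], 0.24)] [([260.6, 251.1], 0.97)]
canvas_landscape [([246.4, 297.1], 0.85), ([274.2, 279.5], 0.56)] [([228.2, 311.5], 0.86), ([189.7, 349.5], 0.4)]
sleeve_narrow [([205.0, 334.6], 0.72)] [([196.0, 332.4], 0.49)]
sleeve_upright [([181.8, 356.2], 0.56)] [([173.5, 359.7], 0.77)]
sleeve_large [([200.1, 341.6], 0.6)] [([189.4, 349.6], 0.85)]
sleeve_landscape [([195.7, 350.0], 0.59)] [([189.4, 355.0], 0.71)]
drying_rack [([273.8, 280.5], 0.66)] [([287.2, 274.0], 0.7)]
crate [] [([230.8, 307.3], 0.67), ([205.0, 339.3], 0.56)]
top 436.8954097016762 436.8954097016762 273.6144503660353 207.73374023924862 [0.4215, -0.0063, 1.3555] [[0.0211, -0.9905, 0.135
[... 1054 characters left out ...]
01, -4.73273328e+00]), 'joint_velocities': array([ 0.03584871, -0.1000214 ,  0.04875768, -0.00311322,  0.01328343,
        0.05871931]), 'tau': array([-1.67224712e-04, -4.23582530e+01, -3.65741372e+01, -1.21806993e-04,
        5.33505354e-04, -4.04367739e-06]), 'tcp_pos': array([ 0.26192591, -0.59487553,  0.20281321]), 'ee_rot': array([[ 9.15203768e-01,  4.02991393e-01,  3.09540704e-05],
       [ 4.02991393e-01, -9.15203768e-01,  1.46137465e-05],
       [ 3.42184960e-05, -9.00331940e-07, -9.99999999e-01]]), 'wrist_force': array([-0.23389471,  0.46023408,  0.09870596]), 'moment': array([-0.00150871, -0.01072194,  0.00771894]), 'gripper_force': 0.0, 'gripper_width': 0.08529910543256203} 0.0187
```

View pics/scene0.png

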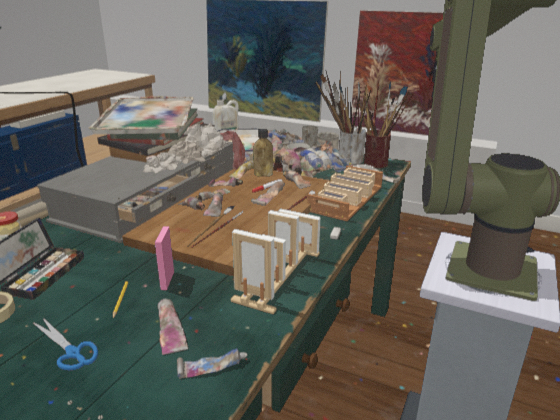

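View pics/top0.png

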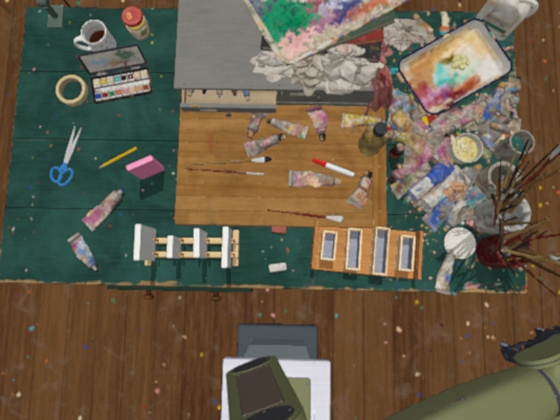

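```bash
cat > h.py <<'E'
import numpy as np, cv2
from rig import manip
def ray(p,rc,z):
    d=np.array(p["orientation"])@np.array([(rc[1]-p["cx"])/p["fx"],(rc[0]-p["cy"])/p["fy"],1.])
    o=np.array(p["origin"]); return o+d*(z-o[2])/d[2]
def proj(p,X):
    c=(np.atleast_2d(X)-p["origin"])@np.array(p["orientation"])
    return np.c_[p["cx"]+p["fx"]*c[:,0]/c[:,2],p["cy"]+p["fy"]*c[:,1]/c[:,2]]
def rect(p,z,x0,x1,y0,y1,s=2000):
    """ortho: up=+x, left=+y; col=(y1-y)*s row=(x1-x)*s"""
    W=[(x1,y1),(x1,y0),(x0,y0),(x0,y1)]
    src=proj(p,[(a,b,z) for a,b in W]).astype(np.float32)
    w,h=int((y1-y0)*s),int((x1-x0)*s)
    return cv2.warpPerspective(p["image"],cv2.getPerspectiveTransform(src,np.float32([(0,0),(w,0),(w,h),(0,h)])),(w,h),flags=cv2.INTER_CUBIC)
E
python3 - <<'E'
from h import *
p=manip.get_image("top")
np.set_printoptions(precision=4,suppress=True)
for n in ["narrow","upright","large","landscape"]:
    print(n,"sleeve",[(ray(p,d["centre"],.010)[:2],round(d["conf"],2)) for d in manip.mark_of(p,"sleeve_"+n)[:2]],"canvas",[(ray(p,d["centre"],.022)[:2],round(d["conf"],2)) for d in manip.mark_of(p,"canvas_"+n)[:2]])
print([ray(p,manip.mark_of(p,n)[0]["centre"],0)[:2] for n in ("crate","drying_rack")])
a=rect(p,.060,.22,.42,-.5,-.1); b=rect(p,.140,.22,.42,.05,.45)
for k,(im,y1) in enumerate([(a,-.1),(b,.45)]):
    for i in range(0,9): cv2.putText(im,f"{y1-i*.05:.2f}",(i*100,10),0,.35,(0,255,255)); cv2.line(im,(i*100,12),(i*100,22),(0,255,255))
    for i in range(1,4): cv2.putText(im,f"{.42-i*.05:.2f}",(0,i*100),0,.35,(0,255,255)); cv2.line(im,(0,i*100),(10,i*100),(0,255,255))
s=manip.get_image("scene"); cv2.imwrite("pics/r1.png",a); cv2.imwrite("pics/r2.png",b)
c=cv2.resize(s["image"][150:320,220:400],None,fx=3.3,fy=3.3,interpolation=cv2.INTER_CUBIC);cv2.imwrite("pics/s1.png",c)
E
```

```text
narrow sleeve [(array([ 0.4851, -0.1526]), 0.68), (array([0.4796, 0.2361]), 0.2)] canvas [(array([ 0.5032, -0.1445]), 0.66), (array([0.4715, 0.3067]), 0.54)]
upright sleeve [(array([ 0.4759, -0.3873]), 0.69), (array([ 0.5008, -0.1584]), 0.41)] canvas [(array([0.715 , 0.4018]), 0.72), (array([0.488 , 0.2254]), 0.55)]
large sleeve [(array([ 0.4736, -0.2177]), 0.8)] canvas [(array([0.4892, 0.3942]), 0.93)]
landscape sleeve [(array([ 0.4843, -0.3056]), 0.65)] canvas [(array([0.4787, 0.1452]), 0.74), (array([0.4753, 0.2683]), 0.62)]
[array([ 0.4775, -0.2684]), array([0.4758, 0.2616])]
```

View pics/r1.png

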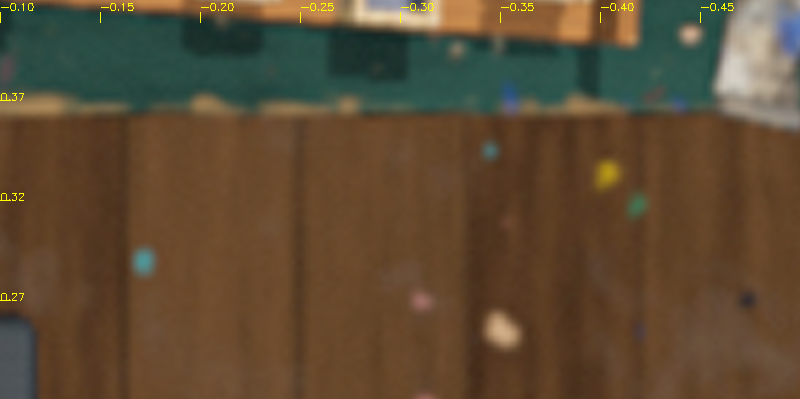

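View pics/r2.png

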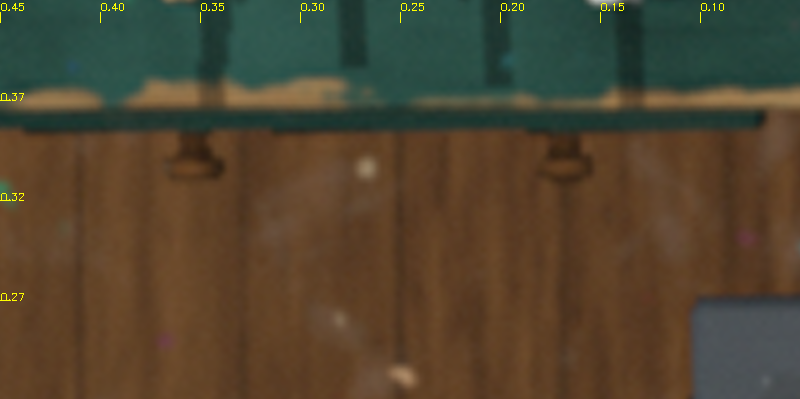

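View pics/s1.png

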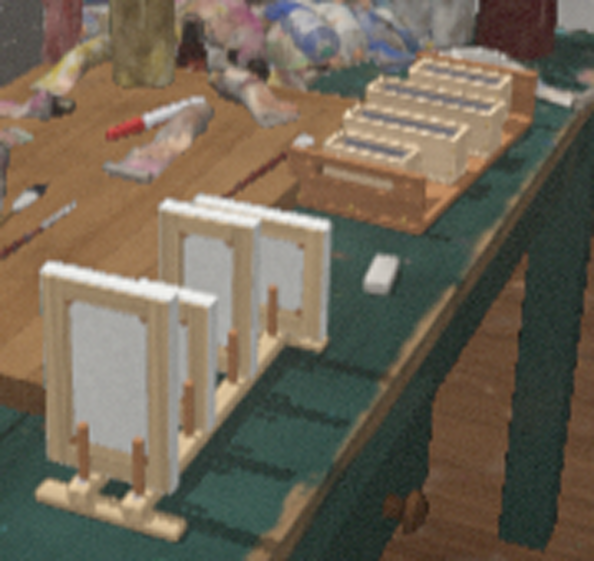

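The first two crops missed (wrong x window). The scene crop shows rack order (from +y) large, narrow, upright, landscape, and sleeves narrow, large, landscape, upright. I'll redo the rectified crops.

Run:
```python
from h import *
p=manip.get_image("top")
a=rect(p,.060,.39,.57,-.46,-.08); 
Y1=.44
b=rect(p,.022,.39,.57,.08,.46)
# strips of the canvases, each at its top height, in columns
for nm,z,y in (("large",.172,.394),("narrow",.127,.307),("upright",.152,.225),("landscape",.122,.145)):
    r=rect(p,z,.39,.57,y-.047,y+.047); c=int((.46-y-.047)*2000); b[:, max(c,0)+14:c+174]=r[:,14:174] if c>=0 else r[:,14:174]
for im,y1 in ((a,-.08),(b,.46)):
    for i in range(0,19): cv2.line(im,(i*40,0),(i*40,8 if i%5 else 14),(0,0,255)); 
    for i in range(0,8): cv2.putText(im,f"{y1-i*.05:.2f}",(i*100,22),0,.35,(0,0,255)); cv2.line(im,(i*100,0),(i*100,12),(0,255,255))
    for i in range(1,9): cv2.putText(im,f"{.57-i*.02:.2f}",(0,i*40),0,.35,(0,0,255)); cv2.line(im,(0,i*40),(10,i*40),(0,255,255))
cv2.imwrite("pics/r3.png",np.vstack([a[:, :],b[:240]] ) if 0 else cv2.resize(np.vstack([a,b]),None,fx=.83,fy=.83))
```

```text
(no output)
```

View pics/r3.png

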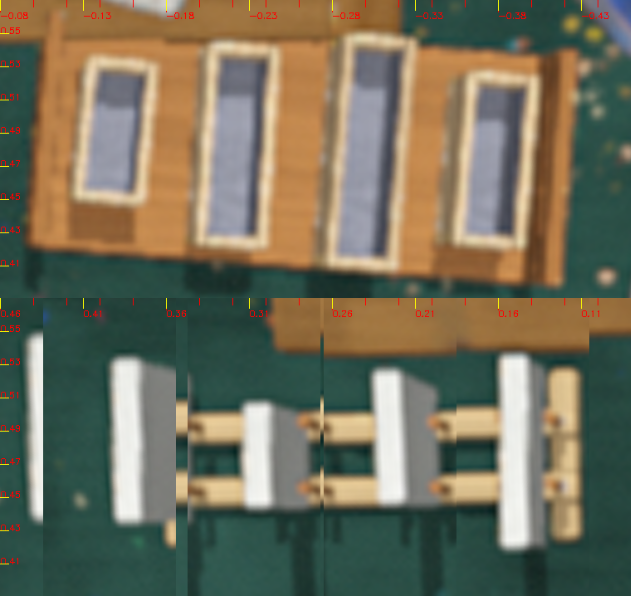

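Run:
```python
from h import *
P=[manip.get_image("top") for _ in range(4)]
def meas(z,y,kind,L,W):
    im=np.mean([rect(p,z,.38,.58,y-.06,y+.06,4000).astype(float) for p in P],0).astype(np.uint8)
    h=cv2.cvtColor(im,cv2.COLOR_BGR2HSV)
    if kind=="c": m=((h[...,2]>205)&(h[...,1]<45))
    else: m=((h[...,2]>150)&(h[...,0]>8)&(h[...,0]<32)&(h[...,1]<105)&(h[...,1]>20))
    m=m.astype(np.uint8)*255
    m=cv2.morphologyEx(m,cv2.MORPH_OPEN,np.ones((7,7)))
    cs,_=cv2.findContours(m,cv2.RETR_EXTERNAL,cv2.CHAIN_APPROX_NONE)
    cs=[c for c in cs if cv2.contourArea(c)>3000]
    c=min(cs,key=lambda c:abs(cv2.boundingRect(c)[0]+cv2.boundingRect(c)[2]/2-240))
    (cx,cy),s,ang=cv2.minAreaRect(c)
    bx=cv2.boxPoints(((cx,cy),s,ang)); e=max([bx[1]-bx[0],bx[2]-bx[1]],key=np.linalg.norm)
    v=np.array([-e[1],-e[0]]); v*=np.sign(v[0])
    return np.round([.58-cy/4000,y+.06-cx/4000,np.degrees(np.arctan2(v[1],v[0])),max(s)/4,min(s)/4],4)
for nm,z,y,L in (("large",.172,.385,96),("narrow",.127,.305,60),("upright",.152,.225,78),("landscape",.122,.145,114)):
    print(nm,L,16,meas(z,y,"c",L,16))
for nm,y,L in (("narrow",-.15,86),("large",-.22,122),("landscape",-.30,140),("upright",-.38,104)):
    print("sleeve",nm,L,42,meas(.06,y,"s",L,42))
```

```text
large 96 16 [ 0.4844  0.3829  0.3032 94.8003 14.8821]
narrow 60 16 [ 0.4755  0.3051  0.     59.5    15.25  ]
upright 78 16 [ 0.4862  0.2258  1.6847 77.4151 15.5962]
landscape 114 16 [  0.4776   0.1505   0.     113.25    15.5   ]
sleeve narrow 86 42 [ 0.4913 -0.1487 -5.856  89.83   47.2139]
sleeve large 122 42 [  0.483   -0.2212  -4.3729 126.4617  50.3779]
sleeve landscape 140 42 [  0.4787  -0.3028  -5.0338 143.9427  46.3271]
sleeve upright 104 42 [  0.4738  -0.3785  -4.9503 107.6599  47.0443]
```

Order confirmed against the rectified view: the canvas faces measure 95/60/77/113 mm, matching the sizes given. The crate is yawed about −5°. Starting with the landscape canvas.

Add to h.py:
```python
def to(x,y,z,yaw):
    s=manip.read_state(); R=np.array(s["ee_rot"]); d=R.T@(np.array([x,y,z])-s["tcp_pos"])*100
    cy=np.degrees(np.arctan2(R[1,0],R[0,0]))
    print("shift cm",np.round(d,2),"wz",round(np.radians(cy-yaw),4),"tcp",np.round(s["tcp_pos"],4),"yaw",round(cy,2),"tilt",np.round(R[2,:2],4),"t",s["time"],"F",np.round(s["wrist_force"],1),"w",s["gripper_width"],"g",s["gripper_force"])
```

```text
(no output)
```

>>> send_rows(
  rows=[0, 0, 0, 0, 0, 0.1037, 0, 0, 0, 0, 0, 0.1037, 0, 0, 0, 0, 0, 0.1037, 0, 0, 0, 0, 0, 0.1037, 1.08, -3.73, 0, 0, 0, 0, 1.08, -3.73, 0, 0, 0, 0, 1.08, -3.73, 0, 0, 0, 0, 1.08, -3.73, 0, 0, 0, 0, 1.08, -3.73, 0, 0, 0, 0, 1.08, -3.73, 0, 0, 0, 0],
  hand=1,
  squeeze=40,
)

```text
time: 3.78
tcp_pos: [0.3268, -0.3694, 0.2028]
ee_rot: [[1.0, -0.001, 0.0], [-0.001, -1.0, -0.0], [0.0, 0.0, -1.0]]
wrist_force: [1.3, 0.3, 0.2]
gripper_width: 0.0854
gripper_force: 0.0
```

>>> send_rows(
  rows=[1.08, -3.73, 0, 0, 0, 0, 1.08, -3.73, 0, 0, 0, 0, 1.08, -3.73, 0, 0, 0, 0, 1.08, -3.73, 0, 0, 0, 0, 1.08, -3.73, 0, 0, 0, 0, 1.08, -3.73, 0, 0, 0, 0, 1.08, -3.73, 0, 0, 0, 0, 1.08, -3.73, 0, 0, 0, 0, 1.08, -3.73, 0, 0, 0, 0, 1.08, -3.73, 0, 0, 0, 0],
)

```text
time: 4.62
tcp_pos: [0.4349, 0.0039, 0.2033]
ee_rot: [[1.0, 0.0, 0.001], [0.0, -1.0, -0.0], [0.001, 0.0, -1.0]]
wrist_force: [0.7, -0.3, 0.1]
gripper_width: 0.0853
gripper_force: 0.0
```

```bash
python3 -c "
from h import *
to(.4776,.1505,.09,0)"
```

```text
shift cm [  4.25 -14.66  11.33] wz 0.0001 tcp [0.4349 0.0039 0.2033] yaw 0.0 tilt [0.0015 0.0003] t 4.6167 F [ 0.7 -0.3  0.1] w 0.08527019216470452 g 0.0
```

>>> send_rows(
  rows=[1.06, -3.66, 0, 0, 0, 0, 1.06, -3.66, 0, 0, 0, 0, 1.06, -3.66, 0, 0, 0, 0, 1.06, -3.66, 0, 0, 0, 0, 0, 0, 2.5, 0, 0, 0, 0, 0, 3, 0, 0, 0, 0, 0, 3, 0, 0, 0, 0, 0, 2, 0, 0, 0, 0, 0, 0.8, 0, 0, 0, 0, 0, 0, 0, 0, 0],
)

```text
time: 5.45
tcp_pos: [0.4753, 0.148, 0.0875]
ee_rot: [[1.0, 0.0, -0.005], [0.0, -1.0, -0.001], [-0.005, 0.001, -1.0]]
wrist_force: [0.1, -0.3, -0.2]
gripper_width: 0.0853
gripper_force: 0.0
```

>>> send_rows(
  rows=[0, 0, 0, 0, 0, 0, 0, 0, 0, 0, 0, 0, 0, 0, 0, 0, 0, 0, 0, 0, 0, 0, 0, 0, 0, 0, 0, 0, 0, 0, 0, 0, 0, 0, 0, 0],
  hand=-1,
)

```text
time: 5.95
tcp_pos: [0.4777, 0.1484, 0.0908]
ee_rot: [[1.0, -0.0, 0.002], [-0.0, -1.0, 0.0], [0.002, -0.0, -1.0]]
wrist_force: [0.7, 1.3, 3.2]
gripper_width: 0.0138
gripper_force: 39.2
```

```bash
python3 -c "
from h import *
to(.4776,.1505,.09,0)
p=manip.get_image('scene');cv2.imwrite('pics/g1.png',cv2.resize(p['image'][150:320,200:400],None,fx=3,fy=3))"
```

```text
shift cm [-0.01 -0.21  0.08] wz -0.0001 tcp [0.4777 0.1484 0.0908] yaw -0.01 tilt [ 0.0017 -0.0004] t 5.95 F [0.7 1.3 3.2] w 0.01376413003953859 g 39.23613457940519
```

View pics/g1.png

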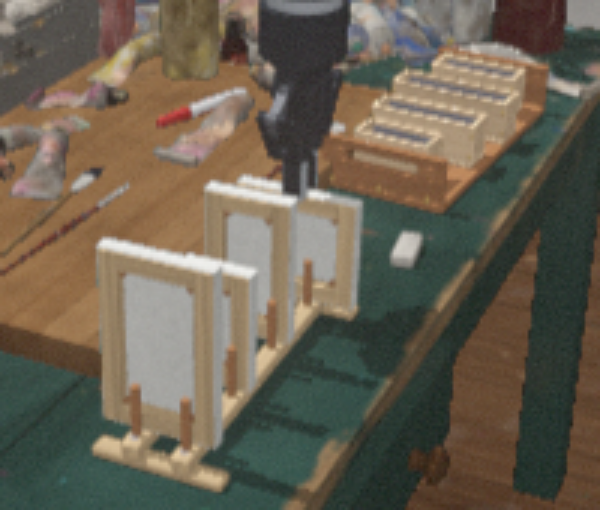

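The picture shows fingers closed on the landscape canvas (around column 300, row 180), grip 39 N. Lifting.

>>> send_rows(
  rows=[0, 0, -0.5, 0, 0, 0, 0, 0, -1.2, 0, 0, 0, 0, 0, -2, 0, 0, 0, 0, 0, -2.4, 0, 0, 0, 0, 0, -2.4, 0, 0, 0, 0, 0, -2.4, 0, 0, 0, 0, 0, -2, 0, 0, 0.0437, 0, 0, -1.2, 0, 0, 0.0436, 0, 0, -0.6, 0, 0, 0, 0, 0, 0, 0, 0, 0],
)

```text
time: 6.83
tcp_pos: [0.4779, 0.1485, 0.239]
ee_rot: [[0.996, -0.086, 0.003], [-0.086, -0.996, 0.001], [0.003, -0.001, -1.0]]
wrist_force: [0.4, -0.6, -1.9]
gripper_width: 0.014
gripper_force: 39.1
```

```bash
python3 -c "
from h import *
to(.478,-.3035,.24,-5)"
```

```text
shift cm [ 3.9  45.03 -0.12] wz 0.0011 tcp [0.4779 0.1485 0.239 ] yaw -4.94 tilt [ 0.0033 -0.0009] t 6.8333 F [ 0.4 -0.6 -1.9] w 0.013977818860349071 g 39.09993474371731
```

>>> send_rows(
  rows=[0.2, 0.7, 0, 0, 0, 0, 0.2, 1.4, 0, 0, 0, 0, 0.2, 2.2, 0, 0, 0, 0, 0.2, 2.8, 0, 0, 0, 0, 0.2, 2.8, 0, 0, 0, 0, 0.2, 2.8, 0, 0, 0, 0, 0.2, 2.8, 0, 0, 0, 0, 0.2, 2.8, 0, 0, 0, 0, 0.2, 2.8, 0, 0, 0, 0, 0.2, 2.8, 0, 0, 0, 0],
)

```text
time: 7.67
tcp_pos: [0.4749, -0.0931, 0.2348]
ee_rot: [[0.996, -0.087, -0.003], [-0.087, -0.996, 0.001], [-0.003, -0.0, -1.0]]
wrist_force: [1.1, 0.2, -2.3]
gripper_width: 0.0142
gripper_force: 39.1
```

>>> send_rows(
  rows=[0.2, 2.8, 0, 0, 0, 0, 0.2, 2.8, 0, 0, 0, 0, 0.2, 2.8, 0, 0, 0, 0, 0.2, 2.8, 0, 0, 0, 0, 0.2, 2.8, 0, 0, 0, 0, 0.2, 2.8, 0, 0, 0, 0, 0.2, 2.2, 0, 0, 0, 0, 0.2, 1.4, 0, 0, 0, 0, 0.3, 0.7, 0, 0, 0, 0, 0, 0, 0, 0, 0, 0],
)

```text
time: 8.5
tcp_pos: [0.4764, -0.3041, 0.2355]
ee_rot: [[0.996, -0.088, -0.002], [-0.088, -0.996, 0.001], [-0.002, -0.001, -1.0]]
wrist_force: [-1.4, -0.5, -2.1]
gripper_width: 0.0139
gripper_force: 39.2
```

```bash
python3 -c "
from h import *
to(.478,-.3035,.140,-5)
p=manip.get_image('top');cv2.imwrite('pics/t1.png',cv2.resize(p['image'][200:300,290:450],None,fx=4.5,fy=4.5,interpolation=cv2.INTER_CUBIC))"
```

```text
shift cm [ 0.17 -0.06  9.55] wz -0.0012 tcp [ 0.4764 -0.3041  0.2355] yaw -5.07 tilt [-0.0017 -0.0012] t 8.5 F [-1.4 -0.5 -2.1] w 0.013862170949724634 g 39.15533920750022
```

View pics/t1.png

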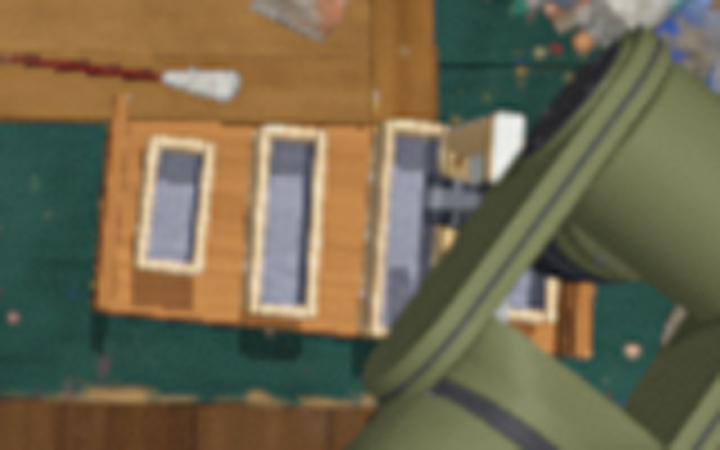

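Held canvas shows at cols 440–525, with the arm over the far end; sleeve_landscape rim at cols 375–445. Lowering to just above the rim.

>>> send_rows(
  rows=[0.1, 0, 0.8, 0, 0, 0, 0.1, -0.1, 1.6, 0, 0, 0, 0, 0, 2, 0, 0, 0, 0, 0, 2, 0, 0, 0, 0, 0, 1.6, 0, 0, 0, 0, 0, 1, 0, 0, 0, 0, 0, 0.5, 0, 0, 0, 0, 0, 0, 0, 0, 0, 0, 0, 0, 0, 0, 0],
)

```text
time: 9.3
tcp_pos: [0.4793, -0.3024, 0.1424]
ee_rot: [[0.996, -0.087, 0.001], [-0.087, -0.996, -0.0], [0.001, 0.0, -1.0]]
wrist_force: [0.5, 0.1, -1.9]
gripper_width: 0.0136
gripper_force: 39.2
```

```bash
python3 -c "
from h import *
to(.478,-.3035,.0838,-5)
p=manip.get_image('top');q=manip.get_image('scene')
a=cv2.resize(p['image'][210:290,290:450],(720,360),interpolation=cv2.INTER_CUBIC);b=cv2.resize(q['image'][130:230,290:410],(288,240),interpolation=cv2.INTER_CUBIC)
o=np.zeros((600,720,3),np.uint8);o[:360]=a;o[360:,:288]=b
cv2.imwrite('pics/t2.png',o)"
```

```text
shift cm [-0.12  0.12  5.86] wz 0.0006 tcp [ 0.4793 -0.3024  0.1424] yaw -4.96 tilt [0.0008 0.0004] t 9.3 F [ 0.5  0.1 -1.9] w 0.013636328753292752 g 39.154014782980084
```

View pics/t2.png

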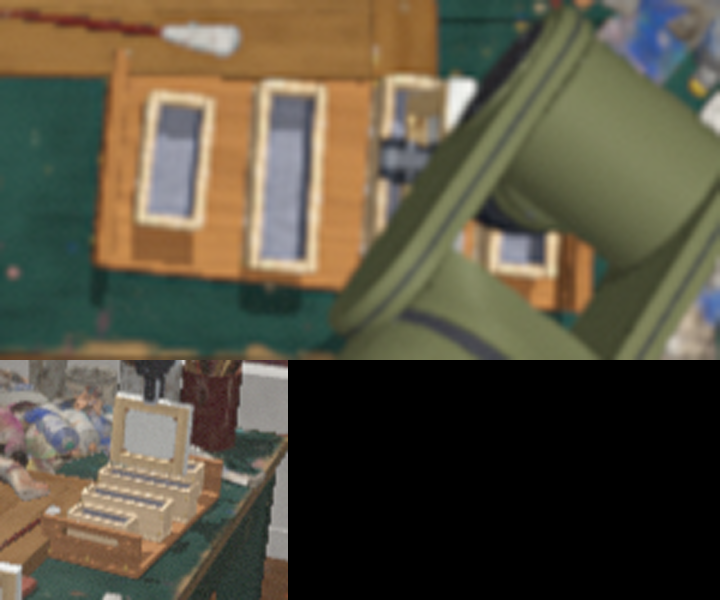

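Canvas sits above the landscape sleeve in both views, so I'm lowering it in.

>>> send_rows(
  rows=[-0.1, 0.1, 0, 0, 0, 0, 0, 0, 0.8, 0, 0, 0, 0, 0, 1, 0, 0, 0, 0, 0, 1, 0, 0, 0, 0, 0, 1, 0, 0, 0, 0, 0, 0.8, 0, 0, 0, 0, 0, 0.5, 0, 0, 0, 0, 0, 0.3, 0, 0, 0, 0, 0, 0, 0, 0, 0, 0, 0, 0, 0, 0, 0],
)

```text
time: 10.23
tcp_pos: [0.4778, -0.3035, 0.0878]
ee_rot: [[0.996, -0.087, 0.0], [-0.087, -0.996, -0.0], [0.0, 0.0, -1.0]]
wrist_force: [0.7, -0.8, -1.5]
gripper_width: 0.0139
gripper_force: 39.2
```

>>> send_rows(
  rows=[0, 0, 0.1, 0, 0, 0, 0, 0, 0.1, 0, 0, 0, 0, 0, 0.1, 0, 0, 0, 0, 0, 0.1, 0, 0, 0, 0, 0, 0, 0, 0, 0, 0, 0, 0, 0, 0, 0],
)

```text
time: 10.73
tcp_pos: [0.4778, -0.3035, 0.084]
ee_rot: [[0.996, -0.087, 0.0], [-0.087, -0.996, -0.0], [0.0, 0.0, -1.0]]
wrist_force: [-0.7, -0.2, -1.3]
gripper_width: 0.0137
gripper_force: 39.2
```

>>> send_rows(
  rows=[0, 0, 0.05, 0, 0, 0, 0, 0, 0, 0, 0, 0, 0, 0, 0, 0, 0, 0],
)

```text
time: 10.98
tcp_pos: [0.4779, -0.3037, 0.0839]
ee_rot: [[0.996, -0.087, 0.0], [-0.087, -0.996, -0.0], [0.0, 0.0, -1.0]]
wrist_force: [-1.9, 1.2, 1.7]
gripper_width: 0.0141
gripper_force: 39.7
```

>>> send_rows(
  rows=[0, 0, 0.05, 0, 0, 0, 0, 0, 0, 0, 0, 0, 0, 0, 0, 0, 0, 0],
)

```text
time: 11.23
tcp_pos: [0.478, -0.3039, 0.0839]
ee_rot: [[0.996, -0.087, 0.0], [-0.087, -0.996, -0.001], [0.0, 0.001, -1.0]]
wrist_force: [-2.8, 0.3, 5.1]
gripper_width: 0.0141
gripper_force: 40.1
```

>>> send_rows(
  rows=[0, 0, 0, 0, 0, 0, 0, 0, 0, 0, 0, 0, 0, 0, 0, 0, 0, 0, 0, 0, -1, 0, 0, 0, 0, 0, -2, 0, 0, 0, 0, 0, -3, 0, 0, 0, 0, 0, -3, 0, 0, 0, 0, 0, -3, 0, 0, 0, 0, 0, 0, 0, 0, -0.0585, 0, 0, 0, 0, 0, -0.0585],
  hand=-0.2,
)

```text
time: 12.07
tcp_pos: [0.4793, -0.3046, 0.2072]
ee_rot: [[0.999, 0.032, 0.005], [0.033, -0.999, -0.004], [0.005, 0.004, -1.0]]
wrist_force: [0.3, 0.5, -0.6]
gripper_width: 0.0342
gripper_force: 0.0
```

```bash
python3 -c "
from h import *
to(.4862,.2258,.12,1.7)
p=manip.get_image('top');q=manip.get_image('scene')
a=cv2.resize(p['image'][210:290,290:450],(720,360),interpolation=cv2.INTER_CUBIC);b=cv2.resize(q['image'][130:230,290:410],(288,240),interpolation=cv2.INTER_CUBIC)
o=np.zeros((600,720,3),np.uint8);o[:360]=a;o[360:,:288]=b
cv2.imwrite('pics/t3.png',o)"
```

```text
shift cm [  2.37 -53.03   8.5 ] wz 0.0028 tcp [ 0.4793 -0.3046  0.2072] yaw 1.86 tilt [0.0053 0.0043] t 12.0667 F [ 0.3  0.5 -0.6] w 0.03415767779226191 g 0.0
```

View pics/t3.png

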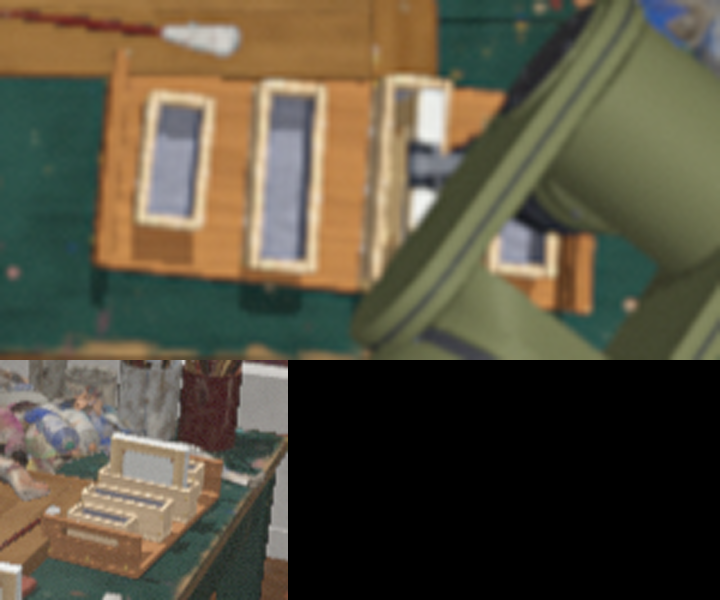

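Landscape stands straight in its sleeve (white top edge at cols 410–445). Next: upright canvas.

>>> send_rows(
  rows=[0.16, -2, 0, 0, 0, 0, 0.16, -3.5, 0, 0, 0, 0, 0.16, -3.7, 0, 0, 0, 0, 0.16, -3.7, 0, 0, 0, 0, 0.16, -3.7, 0, 0, 0, 0, 0.16, -3.7, 0, 0, 0, 0, 0.16, -3.7, 0, 0, 0, 0, 0.16, -3.7, 0, 0, 0, 0, 0.16, -3.7, 0, 0, 0, 0, 0.16, -3.7, 0, 0, 0, 0],
  hand=0.8,
)

```text
time: 13.0
tcp_pos: [0.4827, 0.0497, 0.2027]
ee_rot: [[1.0, 0.028, -0.0], [0.028, -1.0, 0.0], [-0.0, -0.0, -1.0]]
wrist_force: [1.6, -0.3, 0.8]
gripper_width: 0.0771
gripper_force: 0.0
```

>>> send_rows(
  rows=[0.16, -3.7, 0, 0, 0, 0, 0.16, -3.7, 0, 0, 0, 0, 0.15, -3.7, 0, 0, 0, 0, 0.15, -3.7, 0, 0, 0, 0, 0.15, -3, 0, 0, 0, 0, 0, 0, 0, 0, 0, 0, 0, 0, 0, 0, 0, 0, 0, 0, 0, 0, 0, 0],
)

```text
time: 13.67
tcp_pos: [0.4854, 0.2257, 0.2024]
ee_rot: [[1.0, 0.029, -0.001], [0.029, -1.0, -0.001], [-0.001, 0.001, -1.0]]
wrist_force: [0.0, 0.0, 0.0]
gripper_width: 0.0766
gripper_force: 0.0
```

```bash
python3 -c "
from h import *
to(.4862,.2258,.12,1.7)"
```

```text
shift cm [ 0.09 -0.02  8.24] wz -0.0004 tcp [0.4854 0.2257 0.2024] yaw 1.68 tilt [-0.0009  0.0007] t 13.6667 F [0. 0. 0.] w 0.0766458846152378 g 0.0
```

>>> send_rows(
  rows=[0.1, 0, 1.5, 0, 0, 0, 0, 0, 2, 0, 0, 0, 0, 0, 2, 0, 0, 0, 0, 0, 1.5, 0, 0, 0, 0, 0, 0.9, 0, 0, 0, 0, 0, 0.3, 0, 0, 0, 0, 0, 0, 0, 0, 0, 0, 0, 0, 0, 0, 0, 0, 0, 0, 0, 0, 0],
)

```text
time: 14.42
tcp_pos: [0.4877, 0.2261, 0.1223]
ee_rot: [[1.0, 0.029, 0.002], [0.029, -1.0, 0.001], [0.002, -0.001, -1.0]]
wrist_force: [-0.5, 0.1, -0.1]
gripper_width: 0.0767
gripper_force: 0.0
```

>>> send_rows(
  rows=[0, 0, 0, 0, 0, 0, 0, 0, 0, 0, 0, 0, 0, 0, 0, 0, 0, 0, 0, 0, 0, 0, 0, 0, 0, 0, 0, 0, 0, 0, 0, 0, 0, 0, 0, 0, 0, 0, 0, 0, 0, 0],
  hand=-1,
)

```text
time: 15.0
tcp_pos: [0.4869, 0.2262, 0.1212]
ee_rot: [[1.0, 0.03, 0.0], [0.03, -1.0, 0.0], [0.0, -0.0, -1.0]]
wrist_force: [-0.5, 0.6, 1.4]
gripper_width: 0.0137
gripper_force: 39.0
```

>>> send_rows(
  rows=[0, 0, -0.5, 0, 0, 0, 0, 0, -1.2, 0, 0, 0, 0, 0, -2, 0, 0, 0, 0, 0, -2.4, 0, 0, 0, 0, 0, -2.4, 0, 0, 0, 0, 0, -2.4, 0, 0, 0, 0, 0, -2, 0, 0, 0.0585, 0, 0, -1.4, 0, 0, 0.0584, 0, 0, -0.7, 0, 0, 0, 0, 0, 0, 0, 0, 0],
)

```text
time: 15.83
tcp_pos: [0.4876, 0.2264, 0.2737]
ee_rot: [[0.996, -0.086, 0.004], [-0.086, -0.996, 0.001], [0.004, -0.002, -1.0]]
wrist_force: [-0.3, 0.3, -1.1]
gripper_width: 0.0136
gripper_force: 39.1
```

```bash
python3 -c "
from h import *
to(.4737,-.379,.27,-5)"
```

```text
shift cm [ 3.79 60.43  0.28] wz 0.0015 tcp [0.4876 0.2264 0.2737] yaw -4.91 tilt [ 0.004  -0.0017] t 15.8333 F [-0.3  0.3 -1.1] w 0.013606675327289387 g 39.087249118310865
```

>>> send_rows(
  rows=[0.15, 0.7, 0, 0, 0, 0, 0.15, 1.4, 0, 0, 0, 0, 0.15, 2.2, 0, 0, 0, 0, 0.15, 2.88, 0, 0, 0, 0, 0.15, 2.88, 0, 0, 0, 0, 0.16, 2.88, 0, 0, 0, 0, 0.16, 2.88, 0, 0, 0, 0, 0.16, 2.88, 0, 0, 0, 0, 0.16, 2.88, 0, 0, 0, 0, 0.16, 2.88, 0, 0, 0, 0],
)

```text
time: 16.67
tcp_pos: [0.4795, -0.0206, 0.2688]
ee_rot: [[0.996, -0.086, -0.003], [-0.086, -0.996, 0.0], [-0.003, 0.0, -1.0]]
wrist_force: [0.9, 0.7, -1.2]
gripper_width: 0.0136
gripper_force: 39.1
```

>>> send_rows(
  rows=[0.16, 2.88, 0, 0, 0, 0, 0.16, 2.88, 0, 0, 0, 0, 0.16, 2.88, 0, 0, 0, 0, 0.16, 2.88, 0, 0, 0, 0, 0.16, 2.88, 0, 0, 0, 0, 0.16, 2.88, 0, 0, 0, 0, 0.16, 2.88, 0, 0, 0, 0, 0.16, 2.88, 0, 0, 0, 0, 0.16, 2.88, 0, 0, 0, 0, 0.16, 2.88, 0, 0, 0, 0],
)

```text
time: 17.5
tcp_pos: [0.4703, -0.3085, 0.2686]
ee_rot: [[0.996, -0.087, -0.003], [-0.087, -0.996, 0.002], [-0.003, -0.002, -1.0]]
wrist_force: [0.5, -0.1, -0.8]
gripper_width: 0.0142
gripper_force: 39.1
```

>>> send_rows(
  rows=[0.16, 2.88, 0, 0, 0, 0, 0.16, 2.2, 0, 0, 0, 0, 0.16, 1.4, 0, 0, 0, 0, 0.16, 0.7, 0, 0, 0, 0, 0, 0, 0, 0, 0, 0, 0, 0, 0, 0, 0, 0, 0, 0, 0, 0, 0, 0],
)

```text
time: 18.08
tcp_pos: [0.472, -0.3782, 0.2706]
ee_rot: [[0.996, -0.086, -0.0], [-0.086, -0.996, 0.001], [-0.0, -0.001, -1.0]]
wrist_force: [0.0, -0.8, -0.7]
gripper_width: 0.0139
gripper_force: 39.1
```

```bash
python3 -c "
from h import *
to(.4737,-.379,.175,-5)"
```

```text
shift cm [0.18 0.07 9.56] wz 0.0013 tcp [ 0.472  -0.3782  0.2706] yaw -4.93 tilt [-0.0003 -0.0007] t 18.0833 F [ 0.  -0.8 -0.7] w 0.013915919135267957 g 39.12287038197974
```

>>> send_rows(
  rows=[0.1, 0, 0.8, 0, 0, 0, 0.1, 0, 1.6, 0, 0, 0, 0, 0, 2, 0, 0, 0, 0, 0, 2, 0, 0, 0, 0, 0, 1.6, 0, 0, 0, 0, 0, 1, 0, 0, 0, 0, 0, 0.5, 0, 0, 0, 0, 0, 0, 0, 0, 0, 0, 0, 0, 0, 0, 0],
)

```text
time: 18.83
tcp_pos: [0.4742, -0.3795, 0.1765]
ee_rot: [[0.996, -0.087, 0.001], [-0.087, -0.996, -0.001], [0.001, 0.001, -1.0]]
wrist_force: [-0.1, 0.0, -0.9]
gripper_width: 0.0139
gripper_force: 39.1
```

```bash
python3 -c "
from h import *
to(.4737,-.379,.1142,-5)
p=manip.get_image('top');q=manip.get_image('scene')
a=cv2.resize(p['image'][210:290,290:450],(720,360),interpolation=cv2.INTER_CUBIC);b=cv2.resize(q['image'][130:230,290:410],(288,240),interpolation=cv2.INTER_CUBIC)
o=np.zeros((600,720,3),np.uint8);o[:360]=a;o[360:,:288]=b
cv2.imwrite('pics/t4.png',o)"
```

```text
shift cm [-0.06 -0.05  6.23] wz 0.0005 tcp [ 0.4742 -0.3795  0.1765] yaw -4.97 tilt [0.0008 0.0006] t 18.8333 F [-0.1  0.  -0.9] w 0.013889061261505431 g 39.12793450479512
```

View pics/t4.png

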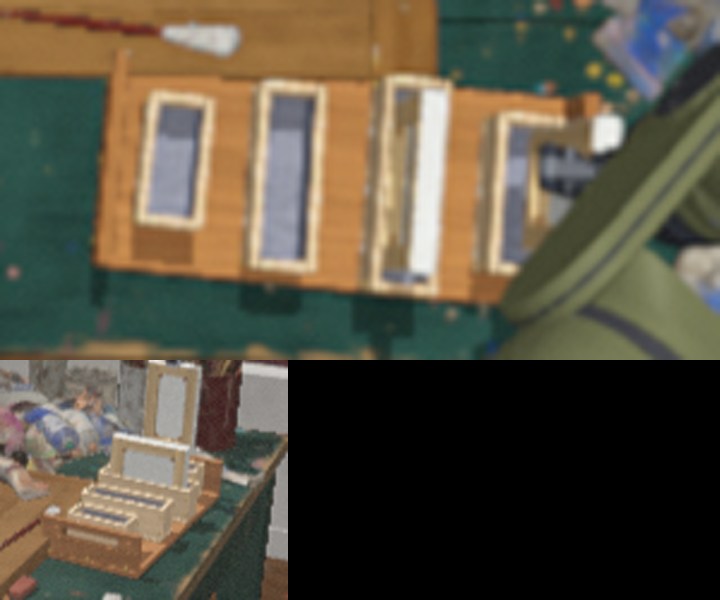

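Landscape seems centred and straight (cols 410–450); upright hangs over its sleeve (cols 525–625). Lowering 6.2 cm.

>>> send_rows(
  rows=[0, 0, 0.8, 0, 0, 0, 0, 0, 1, 0, 0, 0, 0, 0, 1, 0, 0, 0, 0, 0, 1, 0, 0, 0, 0, 0, 0.8, 0, 0, 0, 0, 0, 0.6, 0, 0, 0, 0, 0, 0.4, 0, 0, 0, 0, 0, 0.3, 0, 0, 0, 0, 0, 0, 0, 0, 0, 0, 0, 0, 0, 0, 0],
)

```text
time: 19.77
tcp_pos: [0.474, -0.3797, 0.117]
ee_rot: [[0.996, -0.087, 0.0], [-0.087, -0.996, -0.0], [0.0, 0.0, -1.0]]
wrist_force: [-0.2, -0.4, -0.5]
gripper_width: 0.0136
gripper_force: 39.1
```

>>> send_rows(
  rows=[0, 0, 0.1, 0, 0, 0, 0, 0, 0.1, 0, 0, 0, 0, 0, 0.05, 0, 0, 0, 0, 0, 0, 0, 0, 0, 0, 0, 0, 0, 0, 0],
)

```text
time: 20.18
tcp_pos: [0.4739, -0.3795, 0.1144]
ee_rot: [[0.996, -0.087, 0.0], [-0.087, -0.996, -0.0], [0.0, 0.0, -1.0]]
wrist_force: [-0.5, 0.6, -1.8]
gripper_width: 0.0142
gripper_force: 39.1
```

>>> send_rows(
  rows=[0, 0, 0.05, 0, 0, 0, 0, 0, 0, 0, 0, 0, 0, 0, 0, 0, 0, 0],
)

```text
time: 20.43
tcp_pos: [0.4739, -0.3797, 0.1142]
ee_rot: [[0.996, -0.087, 0.0], [-0.087, -0.996, -0.0], [0.0, 0.0, -1.0]]
wrist_force: [0.1, 0.1, -0.2]
gripper_width: 0.0137
gripper_force: 39.4
```

>>> send_rows(
  rows=[0, 0, 0.05, 0, 0, 0, 0, 0, 0, 0, 0, 0, 0, 0, 0, 0, 0, 0],
)

```text
time: 20.68
tcp_pos: [0.4741, -0.3799, 0.1142]
ee_rot: [[0.996, -0.087, 0.001], [-0.087, -0.996, -0.001], [0.001, 0.001, -1.0]]
wrist_force: [-0.8, 0.3, 4.5]
gripper_width: 0.014
gripper_force: 39.9
```

On the floor, at the predicted height. Releasing and going for the large canvas.

>>> send_rows(
  rows=[0, 0, 0, 0, 0, 0, 0, 0, 0, 0, 0, 0, 0, 0, 0, 0, 0, 0, 0, 0, -1, 0, 0, 0, 0, 0, -2, 0, 0, 0, 0, 0, -3, 0, 0, 0, 0, 0, -3, 0, 0, 0, 0, 0, -2, 0, 0, 0, 0, 0, 0, 0, 0, -0.0463, 0, 0, 0, 0, 0, -0.0462],
  hand=-0.2,
)

```text
time: 21.52
tcp_pos: [0.4749, -0.3804, 0.227]
ee_rot: [[1.0, 0.008, 0.004], [0.008, -1.0, -0.004], [0.004, 0.004, -1.0]]
wrist_force: [-0.5, -0.6, -0.6]
gripper_width: 0.034
gripper_force: 0.0
```

```bash
python3 -c "
from h import *
to(.4844,.3829,.14,.3)"
```

```text
shift cm [  1.5  -76.36   8.42] wz 0.0023 tcp [ 0.4749 -0.3804  0.227 ] yaw 0.43 tilt [0.0039 0.0037] t 21.5167 F [-0.5 -0.6 -0.6] w 0.033974681886757056 g 0.0
```

>>> send_rows(
  rows=[0.07, -2, 0, 0, 0, 0, 0.07, -3, 0, 0, 0, 0, 0.07, -3.75, 0, 0, 0, 0, 0.07, -3.75, 0, 0, 0, 0, 0.07, -3.75, 0, 0, 0, 0, 0.07, -3.75, 0, 0, 0, 0, 0.07, -3.75, 0, 0, 0, 0, 0.07, -3.75, 0, 0, 0, 0, 0.07, -3.75, 0, 0, 0, 0, 0.07, -3.75, 0, 0, 0, 0],
  hand=0.8,
)

```text
time: 22.35
tcp_pos: [0.4787, -0.0278, 0.2242]
ee_rot: [[1.0, 0.005, 0.001], [0.005, -1.0, -0.0], [0.001, 0.0, -1.0]]
wrist_force: [1.1, 0.1, 0.9]
gripper_width: 0.0771
gripper_force: 0.0
```

>>> send_rows(
  rows=[0.07, -3.75, 0, 0, 0, 0, 0.07, -3.75, 0, 0, 0, 0, 0.07, -3.75, 0, 0, 0, 0, 0.07, -3.75, 0, 0, 0, 0, 0.07, -3.75, 0, 0, 0, 0, 0.07, -3.75, 0, 0, 0, 0, 0.07, -3.75, 0, 0, 0, 0, 0.07, -3.75, 0, 0, 0, 0, 0.07, -3.75, 0, 0, 0, 0, 0.07, -3.75, 0, 0, 0, 0],
)

```text
time: 23.18
tcp_pos: [0.4836, 0.3476, 0.2241]
ee_rot: [[1.0, 0.006, 0.001], [0.006, -1.0, 0.0], [0.001, -0.0, -1.0]]
wrist_force: [0.7, -1.3, 0.1]
gripper_width: 0.0765
gripper_force: 0.0
```

>>> send_rows(
  rows=[0.07, -2.5, 0, 0, 0, 0, 0.07, -1.3, 0, 0, 0, 0, 0, 0, 0, 0, 0, 0, 0, 0, 0, 0, 0, 0, 0, 0, 0, 0, 0, 0],
)

```text
time: 23.6
tcp_pos: [0.4854, 0.3824, 0.2235]
ee_rot: [[1.0, 0.004, 0.0], [0.004, -1.0, -0.001], [0.0, 0.001, -1.0]]
wrist_force: [-0.0, -0.5, -0.3]
gripper_width: 0.0769
gripper_force: 0.0
```

```bash
python3 -c "
from h import *
to(.4844,.3829,.14,.3)"
```

```text
shift cm [-0.1  -0.06  8.35] wz -0.0008 tcp [0.4854 0.3824 0.2235] yaw 0.25 tilt [0.0001 0.0006] t 23.6 F [-0.  -0.5 -0.3] w 0.07691539689830136 g 0.0
```

>>> send_rows(
  rows=[-0.1, -0.1, 1.5, 0, 0, 0, 0, 0, 2, 0, 0, 0, 0, 0, 2, 0, 0, 0, 0, 0, 1.5, 0, 0, 0, 0, 0, 0.9, 0, 0, 0, 0, 0, 0.4, 0, 0, 0, 0, 0, 0, 0, 0, 0, 0, 0, 0, 0, 0, 0, 0, 0, 0, 0, 0, 0],
)

```text
time: 24.35
tcp_pos: [0.485, 0.3848, 0.1418]
ee_rot: [[1.0, 0.005, 0.002], [0.005, -1.0, 0.001], [0.002, -0.001, -1.0]]
wrist_force: [0.2, 0.1, 0.5]
gripper_width: 0.0765
gripper_force: 0.0
```

>>> send_rows(
  rows=[0, 0, 0, 0, 0, 0, 0, 0, 0, 0, 0, 0, 0, 0, 0, 0, 0, 0, 0, 0, 0, 0, 0, 0, 0, 0, 0, 0, 0, 0, 0, 0, 0, 0, 0, 0, 0, 0, 0, 0, 0, 0],
  hand=-1,
)

```text
time: 24.93
tcp_pos: [0.4844, 0.3847, 0.1407]
ee_rot: [[1.0, 0.005, 0.001], [0.005, -1.0, 0.0], [0.001, -0.0, -1.0]]
wrist_force: [0.9, 0.2, 0.9]
gripper_width: 0.014
gripper_force: 39.2
```

>>> send_rows(
  rows=[0, 0, -0.5, 0, 0, 0, 0, 0, -1.2, 0, 0, 0, 0, 0, -2, 0, 0, 0, 0, 0, -2.5, 0, 0, 0, 0, 0, -2.5, 0, 0, 0, 0, 0, -2.5, 0, 0, 0, 0, 0, -2, 0, 0, 0.0463, 0, 0, -1.4, 0, 0, 0.0462, 0, 0, -0.7, 0, 0, 0, 0, 0, 0, 0, 0, 0],
)

```text
time: 25.77
tcp_pos: [0.4849, 0.385, 0.2962]
ee_rot: [[0.996, -0.086, 0.003], [-0.086, -0.996, 0.002], [0.003, -0.003, -1.0]]
wrist_force: [-1.1, 0.6, -2.2]
gripper_width: 0.014
gripper_force: 39.1
```

```bash
python3 -c "
from h import *
to(.483,-.2228,.295,-5)"
```

```text
shift cm [ 5.040e+00  6.057e+01 -2.000e-02] wz 0.0012 tcp [0.4849 0.385  0.2962] yaw -4.93 tilt [ 0.0032 -0.0025] t 25.7667 F [-1.1  0.6 -2.2] w 0.014027463523427056 g 39.11674618721008
```

>>> send_rows(
  rows=[0.21, 0.7, 0, 0, 0, 0, 0.21, 1.4, 0, 0, 0, 0, 0.21, 2.2, 0, 0, 0, 0, 0.21, 2.88, 0, 0, 0, 0, 0.21, 2.88, 0, 0, 0, 0, 0.21, 2.88, 0, 0, 0, 0, 0.21, 2.88, 0, 0, 0, 0, 0.21, 2.88, 0, 0, 0, 0, 0.21, 2.88, 0, 0, 0, 0, 0.21, 2.88, 0, 0, 0, 0],
)

```text
time: 26.6
tcp_pos: [0.4825, 0.1365, 0.2914]
ee_rot: [[0.996, -0.087, -0.003], [-0.087, -0.996, -0.001], [-0.003, 0.001, -1.0]]
wrist_force: [-0.0, -0.4, -2.0]
gripper_width: 0.0141
gripper_force: 39.1
```

>>> send_rows(
  rows=[0.21, 2.88, 0, 0, 0, 0, 0.21, 2.88, 0, 0, 0, 0, 0.21, 2.88, 0, 0, 0, 0, 0.21, 2.88, 0, 0, 0, 0, 0.21, 2.88, 0, 0, 0, 0, 0.21, 2.88, 0, 0, 0, 0, 0.21, 2.88, 0, 0, 0, 0, 0.21, 2.88, 0, 0, 0, 0, 0.21, 2.88, 0, 0, 0, 0, 0.21, 2.88, 0, 0, 0, 0],
)

```text
time: 27.43
tcp_pos: [0.4778, -0.1516, 0.2915]
ee_rot: [[0.996, -0.087, -0.003], [-0.087, -0.996, 0.001], [-0.003, -0.001, -1.0]]
wrist_force: [1.0, 0.2, -2.7]
gripper_width: 0.0142
gripper_force: 39.1
```

>>> send_rows(
  rows=[0.21, 2.88, 0, 0, 0, 0, 0.21, 2.2, 0, 0, 0, 0, 0.21, 1.4, 0, 0, 0, 0, 0.21, 0.85, 0, 0, 0, 0, 0, 0, 0, 0, 0, 0, 0, 0, 0, 0, 0, 0, 0, 0, 0, 0, 0, 0],
)

```text
time: 28.02
tcp_pos: [0.4816, -0.2225, 0.2931]
ee_rot: [[0.996, -0.086, -0.0], [-0.086, -0.996, 0.001], [-0.0, -0.001, -1.0]]
wrist_force: [0.2, -0.0, -3.1]
gripper_width: 0.0141
gripper_force: 39.1
```

```bash
python3 -c "
from h import *
to(.483,-.2228,.194,-5)"
```

```text
shift cm [0.15 0.03 9.91] wz 0.0012 tcp [ 0.4816 -0.2225  0.2931] yaw -4.93 tilt [-0.0004 -0.0007] t 28.0167 F [ 0.2 -0.  -3.1] w 0.01405829382907595 g 39.14864659309387
```

>>> send_rows(
  rows=[0.1, 0, 0.8, 0, 0, 0, 0, 0, 1.6, 0, 0, 0, 0, 0, 2, 0, 0, 0, 0, 0, 2, 0, 0, 0, 0, 0, 1.7, 0, 0, 0, 0, 0, 1.2, 0, 0, 0, 0, 0, 0.6, 0, 0, 0, 0, 0, 0, 0, 0, 0, 0, 0, 0, 0, 0, 0],
)

```text
time: 28.77
tcp_pos: [0.4829, -0.2234, 0.1948]
ee_rot: [[0.996, -0.087, 0.0], [-0.087, -0.996, -0.0], [0.001, 0.0, -1.0]]
wrist_force: [0.1, -0.6, -1.6]
gripper_width: 0.0139
gripper_force: 39.2
```

```bash
python3 -c "
from h import *
to(.483,-.2228,.1337,-5)
p=manip.get_image('top');q=manip.get_image('scene')
a=cv2.resize(p['image'][210:290,290:450],(720,360),interpolation=cv2.INTER_CUBIC);b=cv2.resize(q['image'][130:230,290:410],(288,240),interpolation=cv2.INTER_CUBIC)
o=np.zeros((600,720,3),np.uint8);o[:360]=a;o[360:,:288]=b
cv2.imwrite('pics/t5.png',o)"
```

```text
shift cm [-0.   -0.06  6.11] wz 0.0006 tcp [ 0.4829 -0.2234  0.1948] yaw -4.97 tilt [0.0005 0.0002] t 28.7667 F [ 0.1 -0.6 -1.6] w 0.013935557649375827 g 39.15462791919708
```

View pics/t5.png

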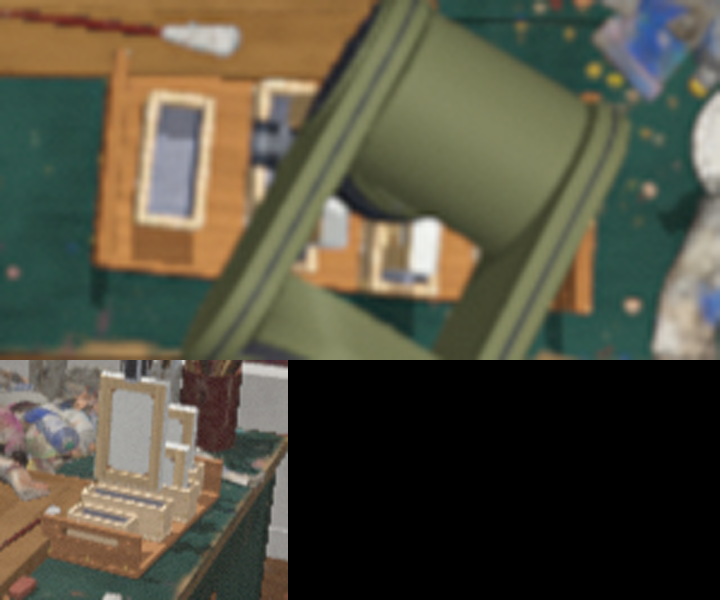

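Large hangs over the second sleeve, square to it (scene inset cols 95–165), and the other two stand behind. Lowering.

>>> send_rows(
  rows=[0, 0, 0.8, 0, 0, 0, 0, 0, 1, 0, 0, 0, 0, 0, 1, 0, 0, 0, 0, 0, 1, 0, 0, 0, 0, 0, 0.8, 0, 0, 0, 0, 0, 0.6, 0, 0, 0, 0, 0, 0.4, 0, 0, 0, 0, 0, 0.2, 0, 0, 0, 0, 0, 0, 0, 0, 0, 0, 0, 0, 0, 0, 0],
)

```text
time: 29.7
tcp_pos: [0.4829, -0.2237, 0.1366]
ee_rot: [[0.996, -0.087, 0.0], [-0.087, -0.996, -0.0], [0.0, 0.0, -1.0]]
wrist_force: [-0.7, -0.7, -2.4]
gripper_width: 0.0138
gripper_force: 39.2
```

>>> send_rows(
  rows=[0, 0, 0.1, 0, 0, 0, 0, 0, 0.1, 0, 0, 0, 0, 0, 0.05, 0, 0, 0, 0, 0, 0, 0, 0, 0, 0, 0, 0, 0, 0, 0],
)

```text
time: 30.12
tcp_pos: [0.4826, -0.2235, 0.1339]
ee_rot: [[0.996, -0.087, 0.0], [-0.087, -0.996, -0.0], [0.0, 0.0, -1.0]]
wrist_force: [-0.7, -0.6, -2.5]
gripper_width: 0.0138
gripper_force: 39.1
```

>>> send_rows(
  rows=[0, 0, 0.05, 0, 0, 0, 0, 0, 0, 0, 0, 0, 0, 0, 0, 0, 0, 0],
)

```text
time: 30.37
tcp_pos: [0.4828, -0.2237, 0.1337]
ee_rot: [[0.996, -0.087, 0.0], [-0.087, -0.996, -0.0], [0.0, 0.0, -1.0]]
wrist_force: [-1.3, 0.7, -0.0]
gripper_width: 0.0137
gripper_force: 39.4
```

>>> send_rows(
  rows=[0, 0, 0.05, 0, 0, 0, 0, 0, 0, 0, 0, 0, 0, 0, 0, 0, 0, 0],
)

```text
time: 30.62
tcp_pos: [0.4829, -0.2238, 0.1337]
ee_rot: [[0.996, -0.087, 0.001], [-0.087, -0.996, -0.001], [0.001, 0.001, -1.0]]
wrist_force: [-1.4, 1.1, 4.3]
gripper_width: 0.014
gripper_force: 39.9
```

>>> send_rows(
  rows=[0, 0, 0, 0, 0, 0, 0, 0, 0, 0, 0, 0, 0, 0, 0, 0, 0, 0, 0, 0, -1, 0, 0, 0, 0, 0, -2, 0, 0, 0, 0, 0, -3, 0, 0, 0, 0, 0, -2, 0, 0, 0, 0, 0, -1, 0, 0, 0, 0, 0, 0, 0, 0, -0.0437, 0, 0, 0, 0, 0, -0.0436],
  hand=-0.2,
)

```text
time: 31.45
tcp_pos: [0.4831, -0.2238, 0.2241]
ee_rot: [[1.0, 0.002, 0.002], [0.002, -1.0, -0.001], [0.002, 0.001, -1.0]]
wrist_force: [-0.7, -0.4, -0.3]
gripper_width: 0.0344
gripper_force: 0.0
```

```bash
python3 -c "
from h import *
to(.4755,.3051,.095,0)"
```

```text
shift cm [ -0.67 -52.9   12.86] wz 0.0022 tcp [ 0.4831 -0.2238  0.2241] yaw 0.12 tilt [0.0019 0.001 ] t 31.45 F [-0.7 -0.4 -0.3] w 0.034365743644653904 g 0.0
```

>>> send_rows(
  rows=[-0.04, -2, 0, 0, 0, 0, -0.04, -3, 0, 0, 0, 0, -0.04, -3.7, 0, 0, 0, 0, -0.04, -3.7, 0, 0, 0, 0, -0.04, -3.7, 0, 0, 0, 0, -0.04, -3.7, 0, 0, 0, 0, -0.04, -3.7, 0, 0, 0, 0, -0.04, -3.7, 0, 0, 0, 0, -0.04, -3.7, 0, 0, 0, 0, -0.04, -3.7, 0, 0, 0, 0],
  hand=0.8,
)

```text
time: 32.28
tcp_pos: [0.4779, 0.1243, 0.2226]
ee_rot: [[1.0, 0.0, -0.0], [0.0, -1.0, -0.0], [-0.0, 0.0, -1.0]]
wrist_force: [1.1, -0.4, -0.3]
gripper_width: 0.0768
gripper_force: 0.0
```

>>> send_rows(
  rows=[-0.04, -3.7, 0, 0, 0, 0, -0.04, -3.7, 0, 0, 0, 0, -0.04, -3.7, 0, 0, 0, 0, -0.04, -3.7, 0, 0, 0, 0, -0.04, -2.4, 0, 0, 0, 0, -0.04, -1.1, 0, 0, 0, 0, 0, 0, 0, 0, 0, 0, 0, 0, 0, 0, 0, 0, 0, 0, 0, 0, 0, 0],
)

```text
time: 33.03
tcp_pos: [0.4763, 0.3042, 0.2226]
ee_rot: [[1.0, -0.001, -0.0], [-0.001, -1.0, -0.001], [-0.0, 0.001, -1.0]]
wrist_force: [-0.2, -1.6, -0.2]
gripper_width: 0.0767
gripper_force: 0.0
```

```bash
python3 -c "
from h import *
to(.4755,.3051,.095,0)"
```

```text
shift cm [-0.07 -0.1  12.76] wz -0.001 tcp [0.4763 0.3042 0.2226] yaw -0.05 tilt [-0.0003  0.0008] t 33.0333 F [-0.2 -1.6 -0.2] w 0.07670456159669926 g 0.0
```

>>> send_rows(
  rows=[-0.1, -0.1, 1.5, 0, 0, 0, 0, 0, 2.5, 0, 0, 0, 0, 0, 3, 0, 0, 0, 0, 0, 2.5, 0, 0, 0, 0, 0, 1.8, 0, 0, 0, 0, 0, 1, 0, 0, 0, 0, 0, 0.4, 0, 0, 0, 0, 0, 0, 0, 0, 0, 0, 0, 0, 0, 0, 0],
)

```text
time: 33.78
tcp_pos: [0.4761, 0.3063, 0.0972]
ee_rot: [[1.0, -0.001, 0.002], [-0.001, -1.0, 0.001], [0.002, -0.001, -1.0]]
wrist_force: [-0.5, -0.7, 0.8]
gripper_width: 0.0768
gripper_force: 0.0
```

>>> send_rows(
  rows=[0, 0, 0, 0, 0, 0, 0, 0, 0, 0, 0, 0, 0, 0, 0, 0, 0, 0, 0, 0, 0, 0, 0, 0, 0, 0, 0, 0, 0, 0, 0, 0, 0, 0, 0, 0, 0, 0, 0, 0, 0, 0],
  hand=-1,
)

```text
time: 34.37
tcp_pos: [0.4754, 0.3067, 0.0964]
ee_rot: [[1.0, 0.0, 0.001], [0.0, -1.0, 0.0], [0.001, -0.0, -1.0]]
wrist_force: [-0.9, 0.2, 3.6]
gripper_width: 0.0135
gripper_force: 39.0
```

>>> send_rows(
  rows=[0, 0, -0.5, 0, 0, 0, 0, 0, -1.2, 0, 0, 0, 0, 0, -2, 0, 0, 0, 0, 0, -2.5, 0, 0, 0, 0, 0, -2.5, 0, 0, 0, 0, 0, -2.5, 0, 0, 0, 0, 0, -2, 0, 0, 0.0437, 0, 0, -1.4, 0, 0, 0.0436, 0, 0, -0.7, 0, 0, 0, 0, 0, 0, 0, 0, 0],
)

```text
time: 35.2
tcp_pos: [0.476, 0.3069, 0.2515]
ee_rot: [[0.996, -0.086, 0.004], [-0.086, -0.996, 0.002], [0.003, -0.002, -1.0]]
wrist_force: [0.3, 0.5, -1.7]
gripper_width: 0.0136
gripper_force: 39.1
```

```bash
python3 -c "
from h import *
to(.4912,-.1495,.25,-5)"
```

```text
shift cm [ 5.44 45.34  0.07] wz 0.0012 tcp [0.476  0.3069 0.2515] yaw -4.93 tilt [ 0.0034 -0.0022] t 35.2 F [ 0.3  0.5 -1.7] w 0.013568341621391724 g 39.100120067596436
```

>>> send_rows(
  rows=[0.28, 0.7, 0, 0, 0, 0, 0.28, 1.4, 0, 0, 0, 0, 0.28, 2.2, 0, 0, 0, 0, 0.29, 2.82, 0, 0, 0, 0, 0.29, 2.82, 0, 0, 0, 0, 0.29, 2.82, 0, 0, 0, 0, 0.29, 2.82, 0, 0, 0, 0, 0.29, 2.82, 0, 0, 0, 0, 0.29, 2.82, 0, 0, 0, 0, 0.29, 2.82, 0, 0, 0, 0],
)

```text
time: 36.03
tcp_pos: [0.4815, 0.062, 0.2469]
ee_rot: [[0.996, -0.087, -0.003], [-0.087, -0.996, -0.001], [-0.003, 0.001, -1.0]]
wrist_force: [1.6, 0.6, -2.0]
gripper_width: 0.0136
gripper_force: 39.1
```

>>> send_rows(
  rows=[0.29, 2.82, 0, 0, 0, 0, 0.29, 2.82, 0, 0, 0, 0, 0.29, 2.82, 0, 0, 0, 0, 0.29, 2.82, 0, 0, 0, 0, 0.29, 2.82, 0, 0, 0, 0, 0.29, 2.82, 0, 0, 0, 0, 0.28, 2.2, 0, 0, 0, 0, 0.28, 1.4, 0, 0, 0, 0, 0.28, 0.78, 0, 0, 0, 0, 0, 0, 0, 0, 0, 0],
)

```text
time: 36.87
tcp_pos: [0.489, -0.1517, 0.2473]
ee_rot: [[0.996, -0.09, -0.002], [-0.09, -0.996, 0.001], [-0.003, -0.0, -1.0]]
wrist_force: [0.1, -0.2, -1.5]
gripper_width: 0.0132
gripper_force: 39.1
```

>>> send_rows(
  rows=[0, 0, 0, 0, 0, 0, 0, 0, 0, 0, 0, 0],
)

```text
time: 37.03
tcp_pos: [0.4895, -0.1494, 0.2482]
ee_rot: [[0.996, -0.087, -0.001], [-0.086, -0.996, 0.001], [-0.001, -0.001, -1.0]]
wrist_force: [0.1, 0.1, -2.1]
gripper_width: 0.0136
gripper_force: 39.1
```

```bash
python3 -c "
from h import *
to(.4912,-.1495,.15,-5)"
```

```text
shift cm [0.18 0.01 9.82] wz 0.0007 tcp [ 0.4895 -0.1494  0.2482] yaw -4.96 tilt [-0.0011 -0.0006] t 37.0333 F [ 0.1  0.1 -2.1] w 0.013550731680899044 g 39.14124011993408
```

>>> send_rows(
  rows=[0.1, 0, 0.8, 0, 0, 0, 0, 0, 1.6, 0, 0, 0, 0, 0, 2, 0, 0, 0, 0, 0, 2, 0, 0, 0, 0, 0, 1.7, 0, 0, 0, 0, 0, 1.1, 0, 0, 0, 0, 0, 0.6, 0, 0, 0, 0, 0, 0, 0, 0, 0, 0, 0, 0, 0, 0, 0],
)

```text
time: 37.78
tcp_pos: [0.4913, -0.1499, 0.1512]
ee_rot: [[0.996, -0.087, 0.0], [-0.087, -0.996, -0.0], [0.0, 0.0, -1.0]]
wrist_force: [-0.4, -0.5, -0.6]
gripper_width: 0.0133
gripper_force: 39.2
```

```bash
python3 -c "
from h import *
to(.4912,-.1495,.0894,-5)
p=manip.get_image('top');q=manip.get_image('scene')
a=cv2.resize(p['image'][210:290,290:450],(720,360),interpolation=cv2.INTER_CUBIC);b=cv2.resize(q['image'][130:230,290:410],(288,240),interpolation=cv2.INTER_CUBIC)
o=np.zeros((600,720,3),np.uint8);o[:360]=a;o[360:,:288]=b
cv2.imwrite('pics/t6.png',o)"
```

```text
shift cm [-0.01 -0.04  6.18] wz 0.0006 tcp [ 0.4913 -0.1499  0.1512] yaw -4.96 tilt [0.0004 0.0001] t 37.7833 F [-0.4 -0.5 -0.6] w 0.01329486022091702 g 39.1518634557724
```

View pics/t6.png

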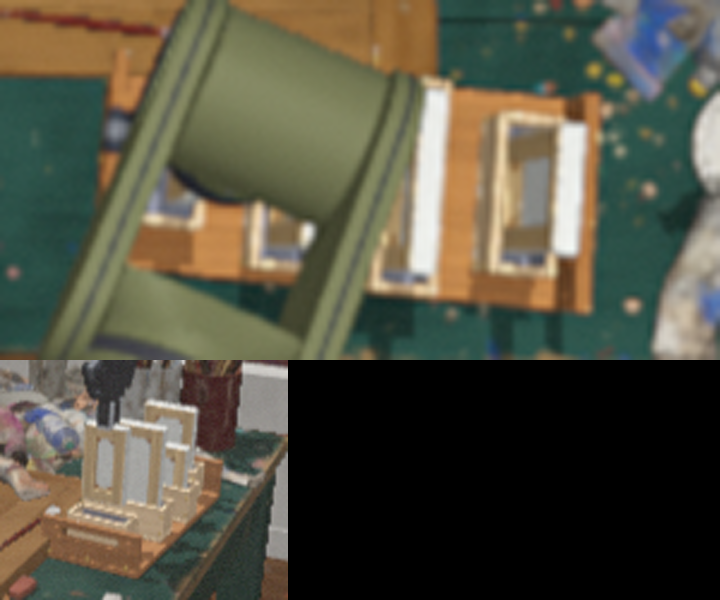

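Narrow hangs over the first sleeve, three others standing straight in theirs. Lowering.

>>> send_rows(
  rows=[0, 0, 0.8, 0, 0, 0, 0, 0, 1, 0, 0, 0, 0, 0, 1, 0, 0, 0, 0, 0, 1, 0, 0, 0, 0, 0, 0.8, 0, 0, 0, 0, 0, 0.6, 0, 0, 0, 0, 0, 0.4, 0, 0, 0, 0, 0, 0.2, 0, 0, 0, 0, 0, 0, 0, 0, 0, 0, 0, 0, 0, 0, 0],
)

```text
time: 38.72
tcp_pos: [0.4913, -0.1502, 0.0931]
ee_rot: [[0.996, -0.087, 0.001], [-0.087, -0.996, -0.0], [0.001, 0.0, -1.0]]
wrist_force: [0.2, -0.1, -2.2]
gripper_width: 0.0135
gripper_force: 39.1
```

>>> send_rows(
  rows=[0, 0, 0.1, 0, 0, 0, 0, 0, 0.1, 0, 0, 0, 0, 0, 0.1, 0, 0, 0, 0, 0, 0, 0, 0, 0, 0, 0, 0, 0, 0, 0],
)

```text
time: 39.13
tcp_pos: [0.491, -0.15, 0.0898]
ee_rot: [[0.996, -0.087, 0.0], [-0.087, -0.996, -0.0], [0.0, 0.0, -1.0]]
wrist_force: [0.5, -0.4, -2.8]
gripper_width: 0.0136
gripper_force: 39.1
```

>>> send_rows(
  rows=[0, 0, 0.05, 0, 0, 0, 0, 0, 0, 0, 0, 0, 0, 0, 0, 0, 0, 0],
)

```text
time: 39.38
tcp_pos: [0.4911, -0.1501, 0.0895]
ee_rot: [[0.996, -0.087, 0.0], [-0.087, -0.996, -0.0], [0.0, 0.0, -1.0]]
wrist_force: [0.2, 0.4, -0.8]
gripper_width: 0.0138
gripper_force: 39.3
```

>>> send_rows(
  rows=[0, 0, 0.05, 0, 0, 0, 0, 0, 0, 0, 0, 0, 0, 0, 0, 0, 0, 0],
)

```text
time: 39.63
tcp_pos: [0.4913, -0.1502, 0.0895]
ee_rot: [[0.996, -0.087, 0.001], [-0.087, -0.996, -0.0], [0.001, 0.0, -1.0]]
wrist_force: [-1.2, 1.2, 3.2]
gripper_width: 0.0135
gripper_force: 39.9
```

Floor contact. Releasing, rising, then moving away to the empty middle to look.

>>> send_rows(
  rows=[0, 0, 0, 0, 0, 0, 0, 0, 0, 0, 0, 0, 0, 0, 0, 0, 0, 0, 0, 0, -1, 0, 0, 0, 0, 0, -2, 0, 0, 0, 0, 0, -3, 0, 0, 0, 0, 0, -3, 0, 0, 0, 0, 0, -3, 0, 0, 0, 0, -2, -1, 0, 0, 0, 0, -3, 0, 0, 0, 0],
  hand=-0.2,
)

```text
time: 40.47
tcp_pos: [0.4976, -0.102, 0.2246]
ee_rot: [[0.996, -0.091, 0.008], [-0.091, -0.996, -0.003], [0.009, 0.003, -1.0]]
wrist_force: [1.0, 0.9, -0.5]
gripper_width: 0.0342
gripper_force: 0.0
```

>>> send_rows(
  rows=[0, -3.5, 0, 0, 0, 0, 0, -3.5, 0, 0, 0, 0, 0, -3.5, 0, 0, 0, 0, 0, -3.5, 0, 0, 0, 0, 0, -3.5, 0, 0, 0, 0, 0, -3.5, 0, 0, 0, 0, 0, -3.5, 0, 0, 0, 0, 0, -2, 0, 0, 0, 0, 0, 0, 0, 0, 0, 0, 0, 0, 0, 0, 0, 0],
)

```text
time: 41.3
tcp_pos: [0.5183, 0.1646, 0.2193]
ee_rot: [[0.996, -0.085, 0.0], [-0.085, -0.996, -0.0], [0.0, 0.0, -1.0]]
wrist_force: [-0.6, -0.5, -0.7]
gripper_width: 0.0342
gripper_force: 0.0
```

```bash
python3 -c "
from h import *
p=manip.get_image('top');q=manip.get_image('scene')
a=cv2.resize(p['image'][210:290,290:450],(600,300),interpolation=cv2.INTER_CUBIC);b=cv2.resize(q['image'][130:230,270:410],(420,300),interpolation=cv2.INTER_CUBIC)
o=np.zeros((600,600,3),np.uint8);o[:300]=a;o[300:,:420]=b
cv2.imwrite('pics/t7.png',o)"
```

```text
(no output)
```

View pics/t7.png

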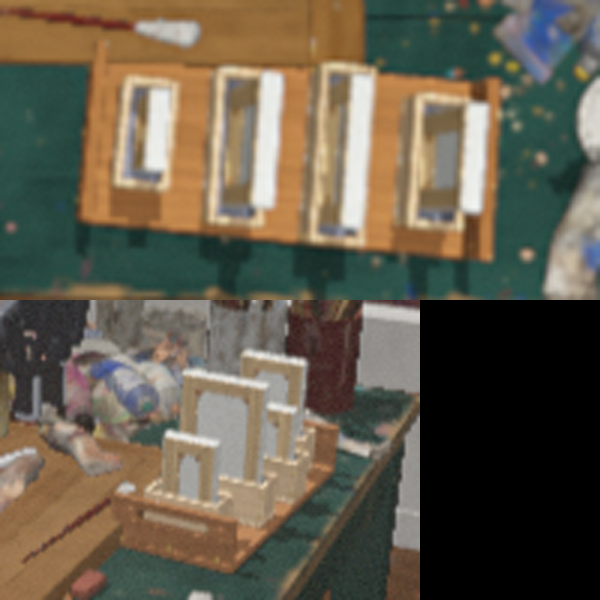

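All four stand straight in their own sleeves (top view, white edges at cols 157, 265, 355 and 475), and the gripper is clear. Handing in.

```bash
python3 -c "
from rig import manip
print(manip.job_done())"
```

```text
the job is handed in; nothing more can be done
None
```

All four canvases are in their own sleeves, each lowered onto the sleeve floor and standing straight; I handed the job in at about 41 s, but no verdict was returned.

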